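# Coating check on an arm housing

### The arm

A 6-joint arm with a two-finger parallel gripper is mounted at the origin on the work surface. World frame = base frame: x ahead of the robot, y to its left, z up, the work surface at z = 0. Lengths are in m, angles in rad, forces in N, time in s.
With the tool pointing down it reaches from about 0.35 to 0.85 m from the base axis. Payload 8.1 kg.
Tool frame: the origin (TCP) lies between the finger pads; the fingertips stand 25 mm ahead of it and the grasp point (between the pads) lies 6 mm ahead of it; x points along the fingers, z is the direction in which the jaws open and shut, and the axes are right-handed (so a half turn about x gives the same grasp; the last joint's range is limited). The gripper opens to 85 mm and grips with 20 to 120 N. Pads are 22 mm wide; open, the fingers measure 114 mm over their backs; the gripper's body (76 mm by 85 mm) begins 54 mm behind the grasp point. The pads swing forward as they close: fully open they stand 13 mm farther back than shut.
Start: joints at [1.167, 0.13, 1.488, -0, 1.523, -0.085], TCP at [0.188, 0.57, 0.256] pointing down, gripper open.
Joint ranges: [-2.96, 2.96], [-0.89, 2.26], [0.02, 2.5], [-1.34, 4.48], [0, 2.73], [-2.66, 2.66]. Speed limits (rad/s): [2.39, 2.39, 2.79, 3.14, 3.14, 3.14].

### API

Orientations are given as [roll, pitch, yaw] about the fixed x, y, z axes, in that order (R = Rz(yaw) Ry(pitch) Rx(roll)).
In Python, from rig import readout, imaging, job_done gives the robot as it stands.
- The arm moves only by the tool arm_command, never from a script. Its arguments are lists of equal length, an entry for each row: "dp": the shift along the tool's x, y, z in cm, a list of three; "dr": the turn, a rotation vector about the tool's x, y, z in degrees, a list of three; "claw": the gripper command: -1 is fully open, 1 is shut, values between are in proportion. A call has 1 to 20 rows; each row shifts and turns the commanded pose from where the row before left it, along the tool's axes as they then stand; what a row does not reach is not made up. A row lasts 1/12 s, in which the tool goes at most 41.7 mm and 7.16 degrees, less where a joint would pass 70% of its speed; a pose out of reach is approached as far as the arm can. A call is refused whole if a number of a shift passes 4.17 or a number of a turn 7.16, either way. A call with a gripper value outside its range is refused whole. The fingers move at their own pace and stop on an object; "grip_force" is the grip in N (left out, the last holds). Time passes only in rows, so rows that do not move let the fingers close. It gives the time, the measured TCP pose, the force and the opening at its end, in the units of the state.
- readout.get_obs(): the state, without advancing time (a new reading comes with each control period).
- imaging.camera(name): name is "side" or "top" or "wrist"; returns (picture, depth): 480x640x3 uint8, red, green, blue; 480x640 float32, m along the optical axis (not along the pixel's ray), 0 where there is no reading.
- imaging.camera_model(name): a dict with "fovy" (degrees; the focal length in pixels is half the picture's height over the tangent of half this angle, whatever the lens; pixels are square), "cx", "cy" (the principal point, pixels), "k1" (the pictures are not rectified: a ray, as slopes to the right and down, at radius r is drawn at 1 + k1 r^2 times it, then the intrinsics apply), "extrinsics" (4x4, takes a point from camera to world coordinates). Camera axes: x right, y down, z forward; pixel columns grow to the right and rows downward; lengths in m; the calibration is good to about 2 mm. A picture is of the moment at which its call begins: read the wrist's pose just before it. camera_model takes no time and is no camera call; for the wrist camera it gives the pose at the moment of the call.
- job_done(): hands the job in, once; it reports no verdict.
Trained networks look in the newest picture that a camera, given by its name, has taken for a name from the list of things; names that differ only in an ending like _2 or _b are one class to them, and where a whole thing is asked for, a point or a joint stands for the part that bears it (a point fixed in the world has none). Each returns a list of dicts, best first, with "p" (0 to 1); they miss things now and then, are a little off and sometimes report something else, mostly with a low value. They report only what shows in the picture. A call takes as long as a camera call. They do not tell look-alikes from the thing itself.
- imaging.boxes_of(camera, name): "rect" ([centre column, centre row, width, height] in pixels, round what is visible of it).
The state is a dict: "time": time; "joint_pos": joint angles; "joint_velocities": joint speeds; "tau": joint torques, N m; "eef_pos": TCP position; "tcp_rot": TCP orientation; "force": force on the tool from outside, world axes, zero at the start; "torque": the same for the moment, N m; "gripper_width": finger opening in m.
Only numpy, scipy, OpenCV 4.12 (cv2) and the standard library are available. Lean on these libraries where they do the work, as an engineer would, in place of code of your own. Each camera call takes 0.05 s, during which the arm holds its last target.

### The job

Take the paint-thickness gauge out of its fork stand and press its sprung foot on the middle of the bare steel reference block, then inside the black ring on the housing's lower, steeper painted face, and then inside the ring on the upper, flatter face. Each time hold the gauge square to the surface touched and press gently, just until the foot has clearly gone in a few millimetres, for about half a second. Then hang the gauge back upright in its fork and let go, leaving the other things on the bench where they are.

Things in the scene. Friction and masses are not known exactly. Their poses are not given: they have to be found in the camera images.
- gauge: The gauge, 0.2 kg, 150 mm tall, hanging upright in the stand's fork. Origin: on its axis at the tip of the free foot; z runs along the axis from foot to top. From the foot up: sprung steel foot 12 mm diameter (visible below z=13 mm), steel sleeve 22 mm diameter (z 13 to 60), black collar 52 mm diameter (z 60 to 66) which rests on the fork, grey handle of square section 28 x 28 mm with sides along x and y (z 66 to 150; grip it near z=112).
- foot_tip (a point): Centre of the end face of the gauge's sprung foot; on the gauge's axis, at the gauge's origin while the foot is free.
- foot (a joint): How far the sprung foot is pushed in, m: 0 free, 0.010 fully in. It takes about 1 N to start and 4.6 N to push fully in; past that the force rises sharply (more than 15 N is too rough). Pressed by 2 mm or more counts as a reading.
- stand: Fixed steel stand with an open fork on top. Origin: on the bench, below the place where the gauge hangs; base 110 x 100 mm (x -50 to 60). The fork's prongs lie along x, their top 93 mm above the bench, plate 8 mm thick; the slot between them is 30 mm wide, open towards the stand's -x, from x=-35 mm to its closed end at x=+30 mm. Each prong is 18 mm wide.
- fork (a point): Centre of the hanging place, at the level of the fork's top, 93 mm above the bench: the collar's underside rests here, with the gauge's origin 60 mm lower (33 mm above the bench).
- block_top (a point): Middle of the top face, 28 mm above the bench, of the fixed bare steel reference block, 70 x 70 mm, on a 90 x 90 mm black base. A touch within 20 mm of the middle counts. z is up.
- cover: Cream painted arm housing bolted down on an inspection fixture (steel base 200 x 150 mm). Origin: on the bench at the centre of the base. Both painted faces rise towards its +x: the lower face, 130 mm wide in y and 100 mm long up the slope, lies at 42 degrees from x=-85 mm, z=30 mm to x=-11 mm, z=97 mm; the upper face, 120 mm wide and 100 mm long, lies at 22 degrees from there to x=82 mm, z=134 mm. Lugs at the top end reach about x=114 mm and 141 mm above the bench.
- spot_low (a point): Centre of the black ring (24 mm inside diameter) on the lower, 42 degree face, half way up the face; where it lies across the width varies. z points straight out of the face, x up the slope, y across. Foot centre inside the ring and the gauge within about 10 degrees of square counts.
- spot_high (a point): Centre of the black ring (24 mm inside diameter) on the upper, 22 degree face, half way up the face; where it lies across the width varies. z points straight out of the face, x up the slope, y across. Foot centre inside the ring and the gauge within about 10 degrees of square counts.
- drill: Bystander: cordless drill lying on its side, 200 x 180 mm, 56 mm high; origin under its motor body, nose to +x, grip and battery to -y.
- hexkey: Bystander: T-handled hex key lying flat, 110 mm long along x, 80 mm wide handle at -x, 20 mm high; origin on the bench under the shaft, 80 mm from the handle.
- ratchet: Bystander: ratchet wrench lying flat, 180 mm long along x, 20 mm high; origin under its middle.
- driver: Bystander: screwdriver lying along x, handle to -x, about 200 mm long.
- endcap: Bystander: cream bowl-shaped end cap, 70 mm diameter, 35 mm high; origin under its centre.
- cleaner: Bystander: white bottle, 52 mm diameter, 150 mm high; origin under its centre.
Things that resemble listed ones, but are neither listed nor needed, are in the scene too. What is shaped like the gauge but blue, orange or turquoise is not meant.

How it is judged:
On the way, in this order (a step that is already met when the one before it is completed fails the run):
1. the gauge's foot is pressed in on the middle of the steel block, gauge upright (distance between foot_tip and block_top below 0.02 m and value of joint foot above 0.002 m and contact force between gauge and block above 0.5 N and angle between the z axis of gauge and the z axis of block_top, either way round below 0.17 rad), for 0.25 s.
2. the foot is pressed in inside the ring on the lower face, gauge square to that face (distance between foot_tip and spot_low below 0.012 m and value of joint foot above 0.002 m and contact force between gauge and cover above 0.5 N and angle between the z axis of gauge and the z axis of spot_low, either way round below 0.17 rad), for 0.25 s.
3. the foot is pressed in inside the ring on the upper face, gauge square to that face (distance between foot_tip and spot_high below 0.012 m and value of joint foot above 0.002 m and contact force between gauge and cover above 0.5 N and angle between the z axis of gauge and the z axis of spot_high, either way round below 0.17 rad), for 0.25 s.
At the end, for the whole second after the job is handed in: The gauge hangs at rest and upright (within 0.1 rad) in the fork, its axis within 20 mm of the hanging place and its collar resting on the prongs (height within 4 mm), after the block, the lower ring and the upper ring were touched in that order (horizontal distance between gauge and fork below 0.02 m and z of gauge in the frame of fork between -0.064 and -0.056 m and angle between gauge's own z axis and vertical below 0.1 rad and linear speed of gauge below 0.02 m/s and contact force between gauge and stand above 0.5 N).
It fails at once if the gauge is pressed harder than 15 N on the housing or the block (contact force between gauge and cover above 15 N or contact force between gauge and block above 15 N).
It fails at once if another thing on the bench is shifted by more than 30 mm (distance of any of drill, hexkey, ratchet, driver, endcap, cleaner from where it was at the start of the episode above 0.03 m).
It also fails if it takes over 69 s, if anything falls off the work surface, if the arm or the gripper's body presses on something with over 40 N, if the wrist force passes 120 N, or if a joint passes its speed limit or range.

## Working session

There is one attempt and no reset: what is moved stays moved. The work goes in short steps, Python scripts to look and compute and a tool call to move; the robot and the scene stay as the last step left them, time stands still between calls to the robot, and variables do not carry over. Pictures are saved under pics/ and viewed, and the job is handed in when it is done.

Besides the shell and the picture viewer there is one more tool, called after "Request:" by a JSON object that holds its "api" and its "payload", one argument or row to a line. arm_command: Moves the arm, as the interface text tells. Its arguments: {"type":"object","properties":{"dp":{"type":"array"},"dr":{"type":"array"},"claw":{"type":"array"},"grip_force":{"type":"number"}},"required":["dp","dr","claw"]}

```bash
mkdir -p pics; ls
cat > h.py <<'E'
import numpy as np, cv2, json
from rig import readout, imaging
from scipy.spatial.transform import Rotation as Ro
def K(m):
    f=240/np.tan(np.radians(m['fovy'])/2); return f
def pix2world(m,u,v,d):
    f=K(m); xd=(u-m['cx'])/f; yd=(v-m['cy'])/f
    rd=np.hypot(xd,yd); r=rd
    for _ in range(30): r=rd/(1+m['k1']*r*r)
    s=np.where(rd>1e-9,r/np.maximum(rd,1e-9),1)
    p=np.stack([xd*s*d,yd*s*d,d+0*xd],-1)
    E=np.array(m['extrinsics']); return p@E[:3,:3].T+E[:3,3]
def world2pix(m,P):
    E=np.array(m['extrinsics']); q=(np.asarray(P)-E[:3,3])@E[:3,:3]
    x=q[...,0]/q[...,2]; y=q[...,1]/q[...,2]; s=1+m['k1']*(x*x+y*y); f=K(m)
    return np.stack([m['cx']+f*x*s,m['cy']+f*y*s],-1)
def shot(name,tag):
    m=imaging.camera_model(name); im,d=imaging.camera(name)
    np.savez('cam_%s.npz'%tag,im=im,d=d,m=json.dumps({k:np.array(v).tolist() for k,v in m.items()}))
    cv2.imwrite('pics/%s.png'%tag,im[:,:,::-1]); return im,d,m
def load(tag):
    z=np.load('cam_%s.npz'%tag); m=json.loads(str(z['m'])); m['extrinsics']=np.array(m['extrinsics']); return z['im'],z['d'],m
def cloud(d,m):
    v,u=np.mgrid[0:480,0:640].astype(float); return pix2world(m,u,v,d.astype(float))
E
python3 - <<'E'
from h import *
for c in ['top','side']:
    im,d,m=shot(c,c+'0'); print(c,{k:np.round(np.array(v),3).tolist() for k,v in m.items()})
    for n in ['gauge','stand','cover','block_top','drill','hexkey','ratchet','driver','endcap','cleaner']:
        try:print(n,[(np.round(b['rect']).tolist(),round(b['p'],2)) for b in imaging.boxes_of(c,n)])
        except Exception as e: print(n,e)
o=readout.get_obs(); print(o)
E
```

```text
pics
top {'fovy': 53.828, 'cx': 318.953, 'cy': 229.553, 'k1': -0.071, 'extrinsics': [[0.019, -0.997, 0.071, 0.47], [-1.0, -0.019, -0.003, 0.051], [0.005, -0.071, -0.997, 1.07], [0.0, 0.0, 0.0, 1.0]]}
gauge [([179.0, 260.0, 30.0, 29.0], 0.97), ([151.0, 319.0, 38.0, 21.0], 0.96), ([120.0, 264.0, 42.0, 20.0], 0.95), ([249.0, 245.0, 21.0, 27.0], 0.93), ([192.0, 325.0, 35.0, 27.0], 0.61), ([180.0, 178.0, 34.0, 48.0], 0.35)]
stand [([195.0, 261.0, 62.0, 66.0], 0.94)]
cover [([354.0, 182.0, 106.0, 94.0], 0.7), ([266.0, 307.0, 36.0, 31.0], 0.29)]
block_top [([473.0, 276.0, 46.0, 50.0], 0.78), ([542.0, 160.0, 88.0, 82.0], 0.73)]
drill [([545.0, 161.0, 91.0, 80.0], 0.93)]
hexkey [([180.0, 179.0, 31.0, 46.0], 0.77), ([222.0, 144.0, 30.0, 30.0], 0.71), ([544.0, 159.0, 86.0, 82.0], 0.32)]
ratchet [([446.0, 182.0, 16.0, 86.0], 0.16)]
driver [([447.0, 180.0, 16.0, 83.0], 0.81), ([225.0, 144.0, 34.0, 32.0], 0.72), ([546.0, 160.0, 88.0, 81.0], 0.38)]
endcap [([267.0, 310.0, 34.0, 32.0], 0.59), ([195.0, 262.0, 69.0, 59.0], 0.59)]
cleaner [([223.0, 144.0, 33.0, 31.0], 0.89)]
side {'fovy': 53.681, 'cx':
[... 850 characters left out ...]
2.0], 0.96), ([221.0, 386.0, 65.0, 42.0], 0.19)]
{'time': 1.1, 'joint_pos': array([ 1.16660864e+00,  1.30361705e-01,  1.48823624e+00, -4.05185043e-05,
        1.52297466e+00, -8.54098252e-02]), 'joint_velocities': array([-0.0021439 ,  0.00041557,  0.00087907,  0.0004832 , -0.00010698,
        0.00139682]), 'tau': array([ 8.75477726e-04, -5.69315922e+01, -5.00882828e+01, -3.06964203e-04,
        1.03604067e-03, -4.08187020e-05]), 'eef_pos': array([0.1880408 , 0.56977131, 0.25629519]), 'tcp_rot': array([-1.19617492,  1.57075116,  0.05584548]), 'force': array([-0.25050979,  0.70358631, -0.34683262]), 'torque': array([ 0.01023567, -0.03385013,  0.00245183]), 'gripper_width': 0.08567651602995417}
```

View pics/top0.png

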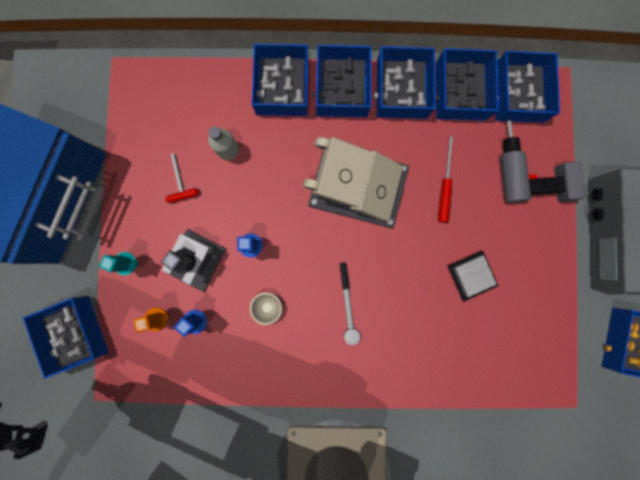

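View pics/side0.png

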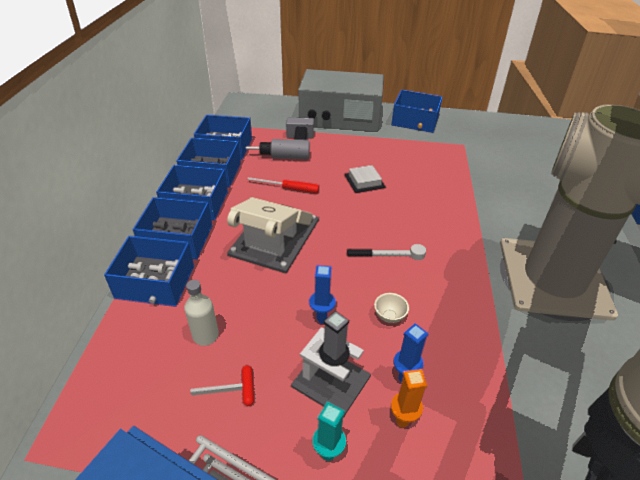

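The grey gauge stands in the fork at top (180,260) / side (335,340). Look-alikes are at top (249,245) blue, (192,322) blue, (151,319) orange and (120,263) turquoise. I'll check a close crop and measure next.

Run:
```python
from h import *
im,d,m=load('top0'); si,sd,sm=load('side0')
a=cv2.resize(im[215:305,95:275],None,fx=4,fy=4,interpolation=cv2.INTER_CUBIC)
b=cv2.resize(im[125:235,300:420],None,fx=3.2,fy=3.2,interpolation=cv2.INTER_CUBIC)
c=cv2.resize(si[285:415,270:400],None,fx=3,fy=3,interpolation=cv2.INTER_CUBIC)
W=np.zeros((760,780,3),np.uint8); W[:360,:720]=a; W[365:365+b.shape[0],:b.shape[1]]=b; W[365:755,388:778]=c
cv2.imwrite('pics/crop1.png',cv2.resize(W,None,fx=.78,fy=.78)[:,:,::-1])
P=cloud(d,m); 
print('base plane z', np.median(P[360:390,300:500,2]))
def g(u,v): return np.round(np.nanmedian(P[v-1:v+2,u-1:u+2].reshape(-1,3),0),4)
for n,u,v in [('gauge top',173,261),('block',473,276),('ringlow c',381,191),('ringhi c',345,176),('drill',545,175),('ratchet',347,295)]: print(n,g(u,v))
np.set_printoptions(suppress=True)
# block
M=(abs(P[...,2]-.028)<.008); M[:, :430]=0; M[:,510:]=0; M[:240]=0;M[310:]=0
pts=P[M]; r=cv2.minAreaRect((pts[:,:2]*1000).astype(np.float32)); print('block',r,pts[:,2].mean(),len(pts))
```

```text
base plane z 0.0005470480241723807
gauge top [0.4685 0.3218 0.184 ]
block [ 0.4476 -0.2956  0.0285]
ringlow c [ 0.6274 -0.0842  0.0634]
ringhi c [ 0.6486 -0.0034  0.115 ]
drill [ 6.843e-01 -4.770e-01  3.000e-04]
ratchet [ 0.4005 -0.0177  0.0113]
block ((448.71722412109375, -301.6148681640625), (69.59695434570312, 73.94910430908203), 24.509033203125) 0.02767881105340654 997
```

View pics/crop1.png

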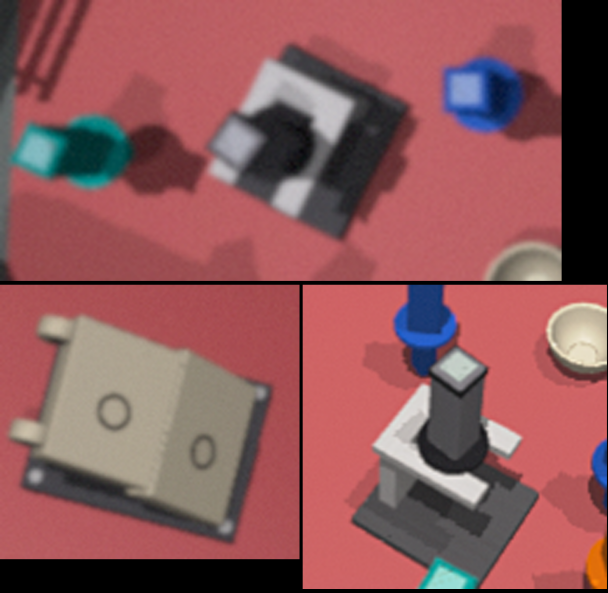

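Run:
```python
from h import *
np.set_printoptions(suppress=True,precision=4)
for t in ['top0','side0']:
    im,d,m=load(t); P=cloud(d,m).reshape(-1,3); V=d.reshape(-1)>0; C=im.reshape(-1,3).astype(int)
    print(t)
    # cover planes
    c=np.array([.64,-.05]); S=P[V&(np.hypot(*(P[:,:2]-c).T)<.16)&(P[:,2]>.035)&(P[:,2]<.14)]
    rng=np.random.default_rng(0)
    for k in range(2):
        best=None
        for _ in range(1500):
            a=S[rng.choice(len(S),3,False)]; n=np.cross(a[1]-a[0],a[2]-a[0]); l=np.linalg.norm(n)
            if l<1e-5: continue
            n/=l; n*=np.sign(n[2])
            if not .68<n[2]<.97: continue
            I=abs((S-a[0])@n)<.0025
            if best is None or I.sum()>best.sum(): best=I
        if best is None: break
        Q=S[best]; q=Q.mean(0); n=np.linalg.svd(Q-q,full_matrices=False)[2][2]; n*=np.sign(n[2])
        print(' plane',len(Q),q,n,'tilt',np.degrees(np.arccos(n[2])),'yaw+x',np.degrees(np.arctan2(-n[1],-n[0])))
        S=S[~best]
    # gauge top, fork
    near=V&(np.hypot(P[:,0]-.465,P[:,1]-.32)<.12)
    T=P[near&(abs(P[:,2]-.183)<.004)&(np.hypot(P[:,0]-.4685,P[:,1]-.3218)<.03)]
    print(' gtop',cv2.minAreaRect((T[:,:2]*1000).astype(np.float32)),len(T),T.mean(0))
    F=P[near&(abs(P[:,2]-.093)<.005)&(C.min(1)>110)]
    print(' fork',cv2.minAreaRect((F[:,:2]*1000).astype(np.float32)),len(F),F[:,2].mean())
    B=P[near&(P[:,2]>.005)&(P[:,2]<.025)]
    print(' base',cv2.minAreaRect((B[:,:2]*1000).astype(np.float32)),len(B))
    for o in np.unique(np.round(F[:,:2]/.012),axis=0): pass
# rectified map of stand at z=.093 from top
im,d,m=load('top0'); im2,_,m2=load('side0')
out=[]
for I,M in((im,m),(im2,m2)):
    xs=np.linspace(.56,.38,360); ys=np.linspace(.41,.23,360)
    X,Y=np.meshgrid(xs,ys,indexing='ij'); uv=world2pix(M,np.stack([X,Y,0*X+.093],-1)).astype(np.float32)
    out.append(cv2.remap(I,uv[...,0],uv[...,1],cv2.INTER_CUBIC))
cv2.imwrite('pics/rect1.png',np.hstack(out)[:,:,::-1])
```

```text
top0
 plane 2549 [ 0.6559 -0.0048  0.1152] [-0.0968 -0.3671  0.9251] tilt 22.314120848995632 yaw+x 75.23341959658411
 plane 1527 [ 0.6362 -0.084   0.0649] [-0.1574 -0.6405  0.7517] tilt 41.26351883811074 yaw+x 76.19373689262345
 gtop ((469.6642150878906, 326.29547119140625), (29.089658737182617, 28.714277267456055), 55.08213806152344) 221 [0.4695 0.3265 0.1827]
 fork ((474.0644836425781, 324.8837890625), (67.23001098632812, 85.17292785644531), 64.60124969482422) 572 0.09302131117070055
 base ((460.0456237792969, 321.17608642578125), (217.04466247558594, 222.14419555664062), 27.743688583374023) 1085
side0
 plane 924 [0.6521 0.0029 0.1197] [-0.0835 -0.3512  0.9326] tilt 21.16011816877448 yaw+x 76.62360907548504
 plane 214 [0.6641 0.0438 0.1227] [0.1562 0.7557 0.636 ] tilt 50.50430136751852 yaw+x -101.67768624973196
 gtop ((469.7315979003906, 326.5586242675781), (30.1671199798584, 30.873449325561523), 54.72861862182617) 290 [0.4691 0.3288 0.1831]
 fork ((473.2376403808594, 324.93316650390625), (68.37116241455078, 84.83876037597656), 64.07025146484375) 851 0.09285289993718764
 base ((439.17364501953125, 344.44061279296875), (195.5797882080078, 116.61468505859375), 20.7698917388916) 2118
```

View pics/rect1.png

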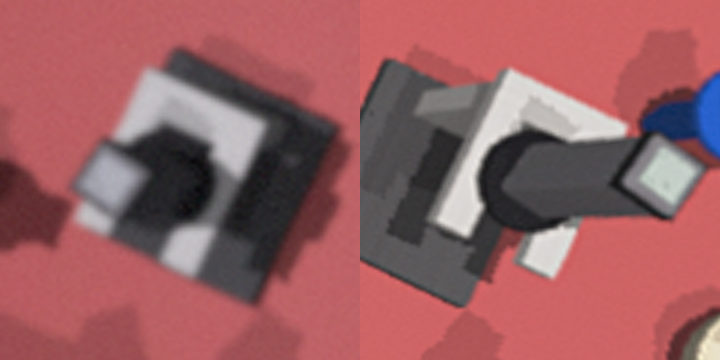

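Run:
```python
from h import *
im,d,m=load('top0'); im2,d2,m2=load('side0')
out=[]
for I,M in((im,m),(im2,m2)):
    xs=np.linspace(.51,.43,400); ys=np.linspace(.366,.286,400)
    X,Y=np.meshgrid(xs,ys,indexing='ij'); uv=world2pix(M,np.stack([X,Y,0*X+.183],-1)).astype(np.float32)
    out.append(cv2.remap(I,uv[...,0],uv[...,1],cv2.INTER_CUBIC))
cv2.imwrite('pics/rect2.png',np.hstack(out)[:,:,::-1])
# faces rectified: cover frame guess from planes
yaw=np.radians(75.7); ex=np.array([np.cos(yaw),np.sin(yaw),0]); ey=np.array([-np.sin(yaw),np.cos(yaw),0])
out=[]
for c,t,I,M in((np.array([.6362,-.084,.0649]),42,im,m),(np.array([.6559,-.0048,.1152]),22,im,m),(np.array([.6559,-.0048,.1152]),22,im2,m2)):
    t=np.radians(t); s=ex*np.cos(t)+np.array([0,0,np.sin(t)])
    a=np.linspace(.07,-.07,380)[:,None,None]; b=np.linspace(.07,-.07,380)[None,:,None]
    W=c+a*s+b*ey; uv=world2pix(M,W).astype(np.float32); r=cv2.remap(I,uv[...,0],uv[...,1],cv2.INTER_CUBIC); out.append(r)
cv2.imwrite('pics/rect3.png',cv2.resize(np.hstack(out),None,fx=.7,fy=.7)[:,:,::-1])
```

```text
(no output)
```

View pics/rect2.png

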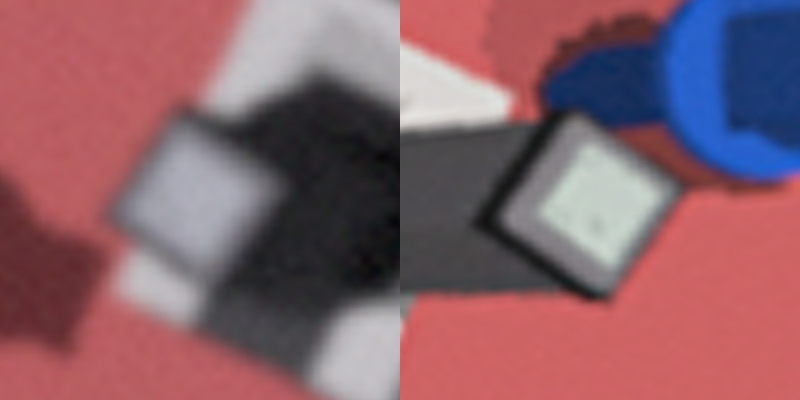

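View pics/rect3.png

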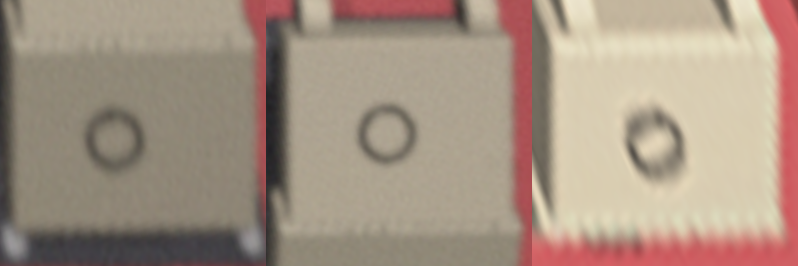

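Crop check: the grey gauge with black collar sits in the white fork, so that's the one. The rings are clear too, low at about (381,191) and high at (346,176).

```bash
cat >> h.py <<'E'
def pose():
    o=readout.get_obs(); r,p,y=o['tcp_rot']; return np.array(o['eef_pos']),Ro.from_euler('xyz',[r,p,y]).as_matrix(),o
def plan(pt=None,z_ax=None,x_ax=None):
    """print body rotation (deg) to bring tool to axes, then body translation (cm) after that rotation"""
    p,R,o=pose()
    Rt=R
    if x_ax is not None:
        x=np.array(x_ax,float); x/=np.linalg.norm(x); z=np.array(z_ax,float) if z_ax is not None else R[:,2]
        z=z-x*(x@z); z/=np.linalg.norm(z); 
        if z_ax is not None and z@R[:,2]<0 and False: z=-z
        Rt=np.stack([x,np.cross(z,x),z],1)
        print('rotvec deg',np.round(np.degrees(Ro.from_matrix(R.T@Rt).as_rotvec()),2))
    if pt is not None:
        dw=np.array(pt)-p; print('world d cm',np.round(dw*100,2),'body before',np.round(R.T@dw*100,2),'body after rot',np.round(Rt.T@dw*100,2))
    print('t',round(o['time'],2),'p',np.round(p,4),'F',np.round(o['force'],2),'w',round(o['gripper_width'],4),'q',np.round(o['joint_pos'],2))
    print('x',np.round(R[:,0],3),'z',np.round(R[:,2],3))
E
python3 - <<'E'
from h import *
a=np.radians
for az in (55,-35,145,-125):
    print(az); plan([.4697,.328,.23],[np.cos(a(az)),np.sin(a(az)),0],[0,0,-1])
E
```

```text
55
rotvec deg [16.74  0.    0.  ]
world d cm [ 28.17 -24.18  -2.63] body before [  2.63 -34.32 -14.13] body after rot [  2.63 -36.94  -3.65]
t 1.1 p [0.188  0.5698 0.2563] F [-0.25  0.7  -0.35] w 0.0857 q [ 1.17  0.13  1.49 -0.    1.52 -0.09]
x [ 0.  0. -1.] z [0.313 0.95  0.   ]
-35
rotvec deg [106.74   0.     0.  ]
world d cm [ 28.17 -24.18  -2.63] body before [  2.63 -34.32 -14.13] body after rot [ 2.63 -3.65 36.94]
t 1.1 p [0.188  0.5698 0.2563] F [-0.25  0.7  -0.35] w 0.0857 q [ 1.17  0.13  1.49 -0.    1.52 -0.09]
x [ 0.  0. -1.] z [0.313 0.95  0.   ]
145
rotvec deg [-73.26  -0.     0.  ]
world d cm [ 28.17 -24.18  -2.63] body before [  2.63 -34.32 -14.13] body after rot [  2.63   3.65 -36.94]
t 1.1 p [0.188  0.5698 0.2563] F [-0.25  0.7  -0.35] w 0.0857 q [ 1.17  0.13  1.49 -0.    1.52 -0.09]
x [ 0.  0. -1.] z [0.313 0.95  0.   ]
-125
rotvec deg [-163.26   -0.      0.  ]
world d cm [ 28.17 -24.18  -2.63] body before [  2.63 -34.32 -14.13] body after rot [ 2.63 36.94  3.65]
t 1.1 p [0.188  0.5698 0.2563] F [-0.25  0.7  -0.35] w 0.0857 q [ 1.17  0.13  1.49 -0.    1.52 -0.09]
x [ 0.  0. -1.] z [0.313 0.95  0.   ]
```

Request:
{"api": "arm_command", "payload": {
  "dp": [
    [0,0,0],
    [0,0,0],
    [0,0,0],
    [0,-3.08,-0.3],
    [0,-3.08,-0.3],
    [0,-3.08,-0.3],
    [0,-3.08,-0.3],
    [0,-3.08,-0.3],
    [0,-3.08,-0.3],
    [0,-3.08,-0.3],
    [0,-3.08,-0.3],
    [0,-3.08,-0.3],
    [0,-3.08,-0.3],
    [0,-3.08,-0.3],
    [0,-3.06,-0.35],
    [0,0,0],
    [0,0,0]
  ],
  "dr": [
    [5.58,0,0],
    [5.58,0,0],
    [5.58,0,0],
    [0,0,0],
    [0,0,0],
    [0,0,0],
    [0,0,0],
    [0,0,0],
    [0,0,0],
    [0,0,0],
    [0,0,0],
    [0,0,0],
    [0,0,0],
    [0,0,0],
    [0,0,0],
    [0,0,0],
    [0,0,0]
  ],
  "claw": [-1,-1,-1,-1,-1,-1,-1,-1,-1,-1,-1,-1,-1,-1,-1,-1,-1]
}}

```text
time: 2.52
eef_pos: [0.4707, 0.3268, 0.2562]
tcp_rot: [2.487, 1.571, -2.839]
force: [-1.3, -0.0, 0.6]
gripper_width: 0.0853
```

Run:
```python
from h import *
plan([.4697,.328,.151],[np.cos(np.radians(55)),np.sin(np.radians(55)),0],[0,0,-1])
im,d,m=shot('wrist','w1'); P=cloud(d,m)
T=P[(abs(P[...,2]-.183)<.006)]
print(T.mean(0) if len(T) else 0,len(T)); print(cv2.minAreaRect((T[:,:2]*1000).astype(np.float32)))
```

```text
rotvec deg [-0.18 -0.01 -0.01]
world d cm [ -0.1    0.12 -10.52] body before [10.52  0.15  0.05] body after rot [10.52  0.15  0.04]
t 2.52 p [0.4707 0.3268 0.2562] F [-1.34 -0.02  0.61] w 0.0853 q [ 0.52  0.06  1.57  0.    1.52 -0.44]
x [-0. -0. -1.] z [ 0.576  0.817 -0.   ]
[0.46898033 0.32880632 0.18296065] 2986
((470.3324890136719, 327.7904968261719), (28.59467315673828, 29.452638626098633), 55.185462951660156)
```

View pics/w1.png

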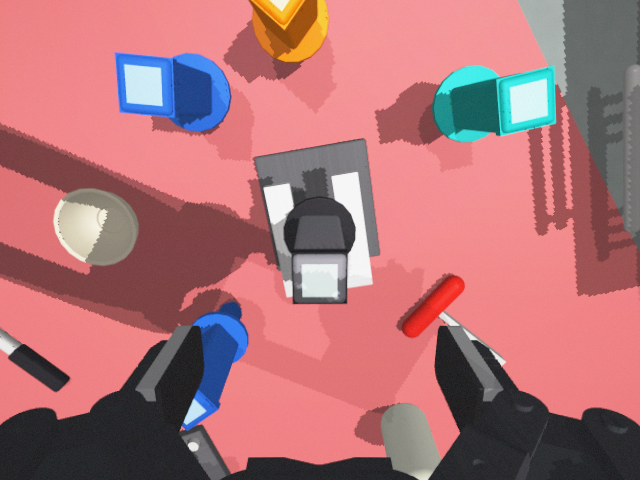

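Request:
{"api": "arm_command", "payload": {
  "dp": [
    [3.5,0.05,0],
    [3.5,0.05,0],
    [2.5,0,0],
    [1.0,0,0],
    [0,0,0],
    [0,0,0],
    [0,0,0],
    [0,0,0],
    [0,0,0],
    [0,0,0],
    [0,0,0],
    [0,0,0]
  ],
  "dr": [
    [0,0,0],
    [0,0,0],
    [0,0,0],
    [0,0,0],
    [0,0,0],
    [0,0,0],
    [0,0,0],
    [0,0,0],
    [0,0,0],
    [0,0,0],
    [0,0,0],
    [0,0,0]
  ],
  "claw": [-1,-1,-1,-1,-1,1,1,1,1,1,1,1],
  "grip_force": 60
}}

```text
time: 3.57
eef_pos: [0.4697, 0.329, 0.153]
tcp_rot: [-0.408, 1.568, 0.552]
force: [-1.1, -0.6, 6.0]
gripper_width: 0.0275
```

Run:
```python
from h import *
plan()
```

```text
t 3.57 p [0.4697 0.329  0.153 ] F [-1.14 -0.55  5.99] w 0.0275 q [ 0.52  0.13  1.68  0.    1.33 -0.44]
x [ 0.002  0.001 -1.   ] z [0.574 0.819 0.002]
```

Request:
{"api": "arm_command", "payload": {
  "dp": [
    [-1,0,0],
    [-2,0,0],
    [-3,0,0],
    [-3,0,0],
    [-3,0,0],
    [-3,0,0],
    [-2,0,0],
    [0,0,0],
    [0,0,0],
    [0,0,0],
    [0,0,0]
  ],
  "dr": [
    [0,0,0],
    [0,0,0],
    [0,0,0],
    [0,0,0],
    [0,0,0],
    [0,0,0],
    [0,0,0],
    [0,0,0],
    [0,0,0],
    [0,0,0],
    [0,0,0]
  ],
  "claw": [1,1,1,1,1,1,1,1,1,1,1]
}}

```text
time: 4.48
eef_pos: [0.4681, 0.3281, 0.3191]
tcp_rot: [2.701, 1.567, -2.623]
force: [0.3, 0.6, -2.3]
gripper_width: 0.0274
```

Run:
```python
from h import *
plan([.4495,-.299,.30],[np.cos(np.radians(24)),np.sin(np.radians(24)),0],[0,0,-1])
shot('side','s2'); shot('top','t2'); shot('wrist','w2')
```

```text
rotvec deg [30.99 -0.21 -0.04]
world d cm [ -1.86 -62.71  -1.91] body before [  2.02 -34.46 -52.42] body after rot [  1.91 -56.53 -27.2 ]
t 4.48 p [0.4681 0.3281 0.3191] F [ 0.26  0.6  -2.3 ] w 0.0274 q [ 0.52  0.04  1.47  0.    1.63 -0.44]
x [-0.003 -0.002 -1.   ] z [ 0.574  0.819 -0.003]
```

View pics/s2.png

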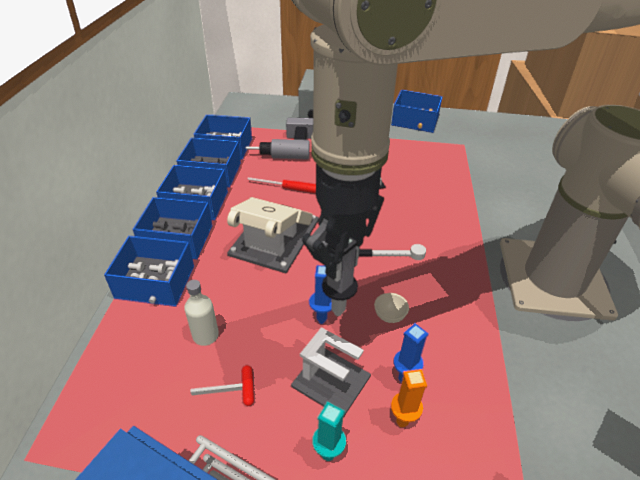

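View pics/w2.png

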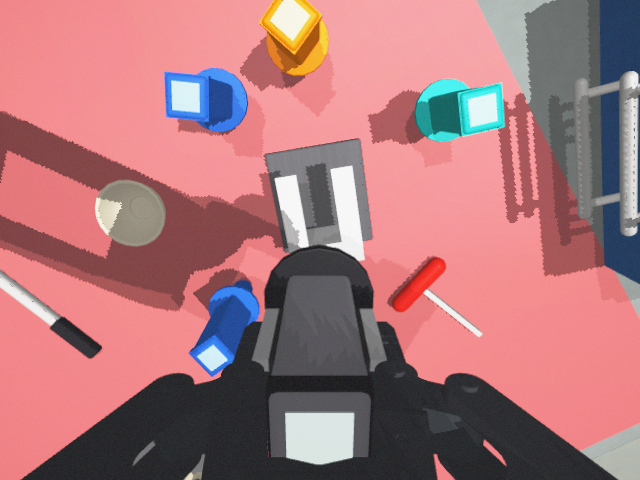

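Run:
```python
from h import *
np.set_printoptions(suppress=True,precision=4)
im,d,m=load('w2'); P=cloud(d,m); p,R,o=pose()
L=(P-p)@R  # tool frame
for (u,v) in [(320,435),(320,415),(320,330),(320,300),(320,262),(320,250)]: print(u,v,L[v,u],P[v,u])
Q=L[285:365,300:340].reshape(-1,3); q=Q.mean(0); n=np.linalg.svd(Q-q,full_matrices=False)[2][2]; print('front face n (tool)',n,q)
Q=L[418:455,292:350].reshape(-1,3); q=Q.mean(0); n=np.linalg.svd(Q-q,full_matrices=False)[2][2]; print('top n',n,q)
for t in('s2','w2'):
    im,d,m=load(t); P=cloud(d,m).reshape(-1,3); C=im.reshape(-1,3).astype(int)
    F=P[(np.hypot(P[:,0]-.47,P[:,1]-.325)<.07)&(abs(P[:,2]-.093)<.004)&(C.min(1)>110)]
    print(t,'fork',cv2.minAreaRect((F[:,:2]*1000).astype(np.float32)),len(F),F[:,2].mean())
    I=im; xs=np.linspace(.54,.40,400); ys=np.linspace(.39,.25,400)
    X,Y=np.meshgrid(xs,ys,indexing='ij'); uv=world2pix(m,np.stack([X,Y,0*X+.093],-1)).astype(np.float32)
    cv2.imwrite('pics/fk_%s.png'%t,cv2.remap(I,uv[...,0],uv[...,1],cv2.INTER_LINEAR)[:,:,::-1])
a=cv2.imread('pics/fk_s2.png');b=cv2.imread('pics/fk_w2.png');cv2.imwrite('pics/fk.png',np.hstack([a,b]))
```

```text
320 435 [-0.0311  0.0007  0.001 ] [0.4684 0.3294 0.3506]
320 415 [-0.0308  0.0068  0.001 ] [0.4633 0.333  0.3504]
320 330 [0.0026 0.0127 0.001 ] [0.4585 0.3363 0.317 ]
320 300 [0.026  0.0124 0.0011] [0.4587 0.3362 0.2936]
320 262 [0.053  0.0182 0.0011] [0.4539 0.3395 0.2666]
320 250 [0.054  0.0236 0.0011] [0.4495 0.3426 0.2656]
front face n (tool) [-0.0858 -0.9963 -0.0027] [0.0077 0.0128 0.0009]
top n [ 0.7285  0.6851 -0.0019] [-0.0312  0.0005  0.0011]
s2 fork ((473.0531005859375, 324.79779052734375), (69.02559661865234, 85.07756042480469), 62.988948822021484) 1177 0.09296893024517155
w2 fork ((474.3118896484375, 325.283203125), (66.16934204101562, 85.02667236328125), 64.18891906738281) 3543 0.09329322081732541
```

View pics/fk.png

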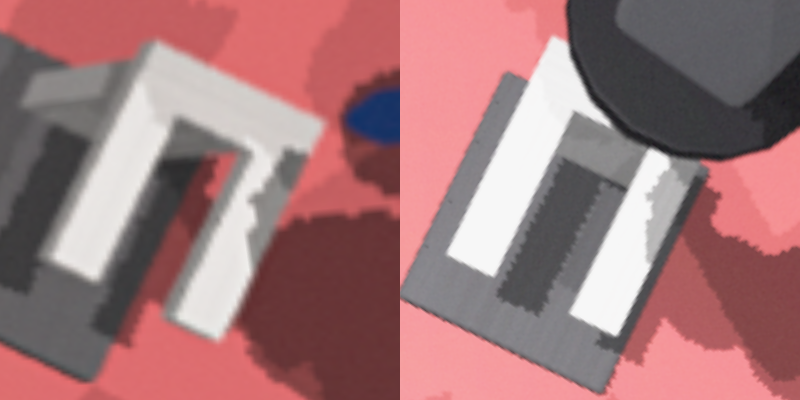

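Run:
```python
from h import *
np.set_printoptions(suppress=True,precision=4)
im,d,m=load('w2'); P=cloud(d,m); p,R,o=pose(); L=(P-p)@R
for v in range(272,376,8): print(v,np.median(L[v,305:335],0))
```

```text
272 [0.054  0.013  0.0009]
280 [0.0453 0.0127 0.0009]
288 [0.0368 0.0127 0.0009]
296 [0.0289 0.0127 0.0007]
304 [0.0219 0.0127 0.0009]
312 [0.0153 0.0127 0.0009]
320 [0.0096 0.0126 0.0009]
328 [0.0041 0.0125 0.0009]
336 [-0.0013  0.0127  0.0008]
344 [-0.0061  0.0126  0.0009]
352 [-0.01    0.0123  0.0008]
360 [-0.0141  0.0122  0.0008]
368 [-0.0183  0.0124  0.0008]
```

Request:
{"api": "arm_command", "payload": {
  "dp": [
    [0,0,0],
    [0,0,0],
    [0,0,0],
    [0,0,0],
    [0,0,0],
    [0,-3.3,-1.6],
    [0,-3.3,-1.6],
    [0,-3.3,-1.6],
    [0,-3.3,-1.6],
    [0,-3.3,-1.6],
    [0,-3.3,-1.6],
    [0,-3.3,-1.6],
    [0,-3.3,-1.6],
    [0,-3.3,-1.6],
    [0,-3.3,-1.6],
    [0,-3.3,-1.6],
    [0,-3.3,-1.6],
    [0,-3.3,-1.6],
    [0,-3.3,-1.6],
    [0,-3.3,-1.6]
  ],
  "dr": [
    [6.2,0,0],
    [6.2,0,0],
    [6.2,0,0],
    [6.2,0,0],
    [6.2,-0.2,0],
    [0,0,0],
    [0,0,0],
    [0,0,0],
    [0,0,0],
    [0,0,0],
    [0,0,0],
    [0,0,0],
    [0,0,0],
    [0,0,0],
    [0,0,0],
    [0,0,0],
    [0,0,0],
    [0,0,0],
    [0,0,0],
    [0,0,0]
  ],
  "claw": [1,1,1,1,1,1,1,1,1,1,1,1,1,1,1,1,1,1,1,1]
}}

```text
time: 6.3
eef_pos: [0.4502, -0.223, 0.3198]
tcp_rot: [0.263, 1.568, 0.682]
force: [0.8, -0.0, -1.7]
gripper_width: 0.0275
```

Run:
```python
from h import *
plan([.449,-.300,.17],[np.cos(np.radians(24)),np.sin(np.radians(24)),0],[0,0,-1])
```

```text
rotvec deg [-0.01  0.18 -0.05]
world d cm [ -0.12  -7.7  -14.98] body before [14.96 -7.   -3.29] body after rot [14.98 -6.99 -3.24]
t 6.3 p [ 0.4502 -0.223   0.3198] F [ 0.84 -0.05 -1.68] w 0.0275 q [-0.56 -0.16  1.66  0.    1.64 -0.98]
x [ 0.003  0.002 -1.   ] z [0.914 0.407 0.003]
```

Request:
{"api": "arm_command", "payload": {
  "dp": [
    [0,-3.5,-1.6],
    [0,-3.2,-1.5],
    [3,0,0],
    [3,0,0],
    [3,0,0],
    [3,0,0],
    [2,0,0],
    [0.8,0,0],
    [0,0,0],
    [0,0,0],
    [0,0,0]
  ],
  "dr": [
    [0,0,0],
    [0,0,0],
    [0,0,0],
    [0,0,0],
    [0,0,0],
    [0,0,0],
    [0,0,0],
    [0,0,0],
    [0,0,0],
    [0,0,0],
    [0,0,0]
  ],
  "claw": [1,1,1,1,1,1,1,1,1,1,1]
}}

```text
time: 7.22
eef_pos: [0.4512, -0.2956, 0.1743]
tcp_rot: [-0.464, 1.565, -0.045]
force: [-0.5, -0.2, -1.5]
gripper_width: 0.0272
```

Run:
```python
from h import *
plan([.449,-.300,.147])
im,d,m=shot('wrist','w3'); shot('top','t3')
```

```text
world d cm [-0.22 -0.44 -2.73] body before [ 2.73 -0.31 -0.4 ] body after rot [ 2.73 -0.31 -0.4 ]
t 7.22 p [ 0.4512 -0.2956  0.1743] F [-0.47 -0.22 -1.47] w 0.0272 q [-0.68  0.02  1.76  0.    1.36 -1.1 ]
x [ 0.005 -0.    -1.   ] z [0.914 0.407 0.005]
```

View pics/w3.png

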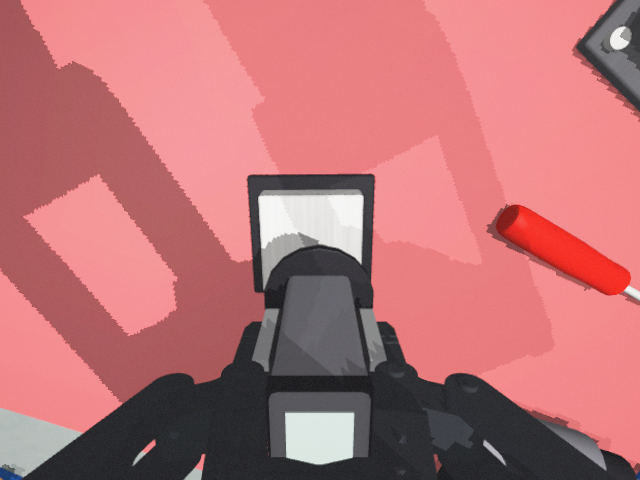

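Run:
```python
from h import *
im,d,m=load('w3'); P=cloud(d,m); p,R,o=pose(); L=(P-p)@R
M=(abs(P[...,2]-.028)<.004)&(np.hypot(P[...,0]-.45,P[...,1]+.3)<.07)
l=L[M]; print(np.percentile(l,[1,50,99],axis=0), P[M][:,2].mean())
```

```text
[[ 0.14448463 -0.02504091 -0.03967103]
 [ 0.14606785  0.01177262 -0.00830901]
 [ 0.14852495  0.03123323  0.02874811]] 0.02824291517183927
```

Request:
{"api": "arm_command", "payload": {
  "dp": [
    [1.0,-0.3,-0.5],
    [1.0,0,0],
    [0.5,0,0],
    [0,0,0],
    [0,0,0]
  ],
  "dr": [
    [0,0,0],
    [0,0,0],
    [0,0,0],
    [0,0,0],
    [0,0,0]
  ],
  "claw": [1,1,1,1,1]
}}

```text
time: 7.73
eef_pos: [0.4465, -0.2993, 0.1465]
tcp_rot: [0.528, 1.568, 0.947]
force: [-0.8, 0.1, 0.7]
gripper_width: 0.0272
```

Request:
{"api": "arm_command", "payload": {
  "dp": [
    [0.2,0,0],
    [0.1,0,0],
    [0,0,0],
    [0,0,0],
    [0,0,0]
  ],
  "dr": [
    [0,0,0],
    [0,0,0],
    [0,0,0],
    [0,0,0],
    [0,0,0]
  ],
  "claw": [1,1,1,1,1]
}}

```text
time: 8.15
eef_pos: [0.4471, -0.2996, 0.1445]
tcp_rot: [-0.04, 1.567, 0.378]
force: [-0.3, 0.3, 1.0]
gripper_width: 0.0274
```

Run:
```python
from h import *
plan()
im,d,m=shot('wrist','w4'); shot('side','s4'); p,R,o=pose(); L=(cloud(d,m)-p)@R
print(np.median(L[420:450,300:340].reshape(-1,3),0))
```

```text
t 8.15 p [ 0.4471 -0.2996  0.1445] F [-0.28  0.29  0.98] w 0.0274 q [-0.69  0.04  1.79  0.    1.31 -1.11]
x [ 0.003  0.001 -1.   ] z [0.914 0.407 0.004]
[-0.03095581  0.00072492  0.00045   ]
```

Request:
{"api": "arm_command", "payload": {
  "dp": [
    [0.2,0,0],
    [0,0,0],
    [0,0,0],
    [0,0,0],
    [0,0,0],
    [0,0,0],
    [0,0,0],
    [0,0,0]
  ],
  "dr": [
    [0,0,0],
    [0,0,0],
    [0,0,0],
    [0,0,0],
    [0,0,0],
    [0,0,0],
    [0,0,0],
    [0,0,0]
  ],
  "claw": [1,1,1,1,1,1,1,1]
}}

```text
time: 8.92
eef_pos: [0.4472, -0.2996, 0.1423]
tcp_rot: [-0.019, 1.567, 0.4]
force: [-0.4, -0.2, 2.0]
gripper_width: 0.0274
```

Run:
```python
from h import *
plan()
im,d,m=shot('side','s5')
uv=world2pix(m,np.array([.447,-.30,.05])); print(uv); u,v=uv.astype(int)
cv2.imwrite('pics/s5c.png',cv2.resize(im[max(v-60,0):v+40,u-60:u+60],None,fx=5,fy=5)[:,:,::-1])
```

```text
t 8.92 p [ 0.4472 -0.2996  0.1423] F [-0.39 -0.25  2.04] w 0.0274 q [-0.69  0.05  1.79  0.    1.3  -1.11]
x [ 0.003  0.001 -1.   ] z [0.914 0.407 0.004]
[365.48228975 167.06002906]
```

View pics/s5c.png

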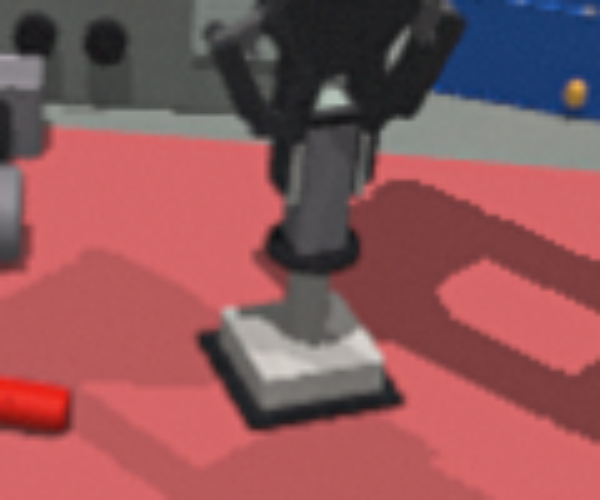

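Run:
```python
from h import *
plan([.60,-.22,.30])
n=np.array([-.165,-.648,.743]); 
plan([.5985,-.1934,.1884],None,-n)
```

```text
world d cm [15.29  7.96 15.77] body before [-15.71   1.06  17.26] body after rot [-15.71   1.06  17.26]
t 8.97 p [ 0.4471 -0.2996  0.1423] F [0.91 1.08 1.8 ] w 0.0275 q [-0.69  0.05  1.79  0.    1.3  -1.11]
x [ 0.003  0.001 -1.   ] z [0.914 0.407 0.004]
rotvec deg [  7.46 -23.53  34.65]
world d cm [15.14 10.62  4.61] body before [-4.54  3.55 18.17] body after rot [ 5.96  5.52 17.24]
t 8.97 p [ 0.4471 -0.2996  0.1423] F [0.91 1.08 1.8 ] w 0.0275 q [-0.69  0.05  1.79  0.    1.3  -1.11]
x [ 0.003  0.001 -1.   ] z [0.914 0.407 0.004]
```

Lift and move over first, then start tilting.

Request:
{"api": "arm_command", "payload": {
  "dp": [
    [-1,0,0],
    [-3,0,0],
    [-3.5,0,0],
    [-3.5,0,0],
    [-3.5,0.2,3.5],
    [-1.2,0.2,3.5],
    [0,0.2,3.5],
    [0,0.2,3.5],
    [0,0.2,3.2],
    [0,0,0],
    [0,0,0]
  ],
  "dr": [
    [0,0,0],
    [0,0,0],
    [0,0,0],
    [0,0,0],
    [0,0,0],
    [0,0,0],
    [0,0,0],
    [0,0,0],
    [0,0,0],
    [0,0,0],
    [0,0,0]
  ],
  "claw": [1,1,1,1,1,1,1,1,1,1,1]
}}

```text
time: 9.88
eef_pos: [0.5953, -0.2219, 0.2933]
tcp_rot: [0.815, 1.568, 1.237]
force: [0.1, -0.2, -1.5]
gripper_width: 0.0275
```

Request:
{"api": "arm_command", "payload": {
  "dp": [
    [0,0,0],
    [0,0,0],
    [0,0,0],
    [0,0,0],
    [0,0,0],
    [0,0,0],
    [0,0,0],
    [0,0,0],
    [0,0,0]
  ],
  "dr": [
    [0.8,-2.6,3.85],
    [0.8,-2.6,3.85],
    [0.8,-2.6,3.85],
    [0.8,-2.6,3.85],
    [0.8,-2.6,3.85],
    [0.8,-2.6,3.85],
    [0.8,-2.6,3.85],
    [0.8,-2.6,3.85],
    [0.8,-2.6,3.85]
  ],
  "claw": [1,1,1,1,1,1,1,1,1]
}}

```text
time: 10.63
eef_pos: [0.5936, -0.2246, 0.2951]
tcp_rot: [1.038, 0.837, 1.324]
force: [0.2, 0.3, -2.0]
gripper_width: 0.0274
```

Run:
```python
from h import *
n=np.array([-.165,-.648,.743]); 
plan([.5985,-.1934,.1884],None,-n)
```

```text
rotvec deg [-0.   -0.05 -0.12]
world d cm [  0.49   3.12 -10.67] body before [10.03 -4.   -2.69] body after rot [10.04 -3.98 -2.7 ]
t 10.63 p [ 0.5936 -0.2246  0.2951] F [ 0.15  0.34 -2.01] w 0.0274 q [-0.76  0.42  1.24  0.65  1.84 -0.99]
x [ 0.164  0.65  -0.742] z [0.927 0.156 0.341]
```

Request:
{"api": "arm_command", "payload": {
  "dp": [
    [1.5,-2,-1.4],
    [3,-2,-1.3],
    [3,0,0],
    [2.5,0,0],
    [0,0,0],
    [0,0,0]
  ],
  "dr": [
    [0,0,0],
    [0,0,0],
    [0,0,0],
    [0,0,0],
    [0,0,0],
    [0,0,0]
  ],
  "claw": [1,1,1,1,1,1]
}}

```text
time: 11.13
eef_pos: [0.5978, -0.1919, 0.1865]
tcp_rot: [1.043, 0.838, 1.331]
force: [-0.2, 0.2, -2.1]
gripper_width: 0.027
```

Run:
```python
from h import *
np.set_printoptions(suppress=True,precision=4)
n=np.array([-.165,-.648,.743]); 
plan([.5985,-.1934,.1884],None,-n)
im,d,m=shot('wrist','w6'); shot('side','s6'); shot('top','t6')
```

```text
rotvec deg [-0.   -0.32 -0.16]
world d cm [ 0.07 -0.15  0.19] body before [-0.22 -0.02  0.11] body after rot [-0.22 -0.02  0.11]
t 11.13 p [ 0.5978 -0.1919  0.1865] F [-0.23  0.22 -2.13] w 0.027 q [-0.72  0.46  1.38  0.64  1.67 -1.07]
x [ 0.159  0.65  -0.744] z [0.928 0.158 0.337]
```

View pics/w6.png

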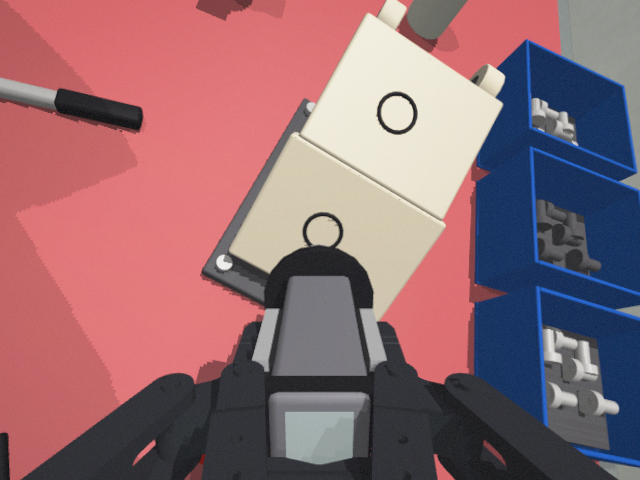

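View pics/t6.png

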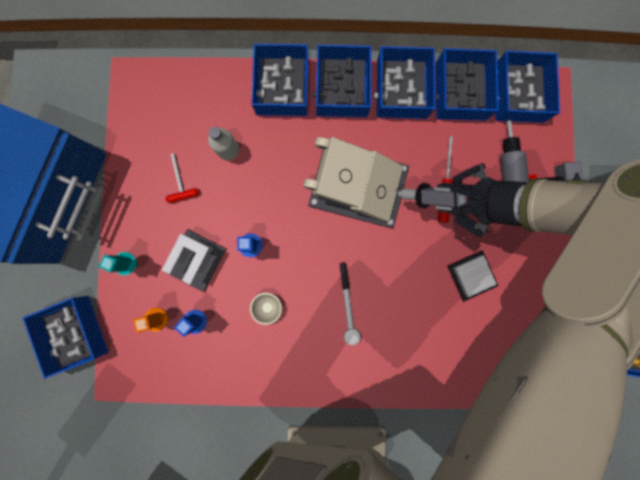

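```bash
cat > ring.py <<'E'
from h import *
np.set_printoptions(suppress=True,precision=4)
def ring(tag,u,v,w=26,vmax=480,hidden=None):
    im,d,m=load(tag); P=cloud(d,m)
    g=im.max(2).astype(int); sl=np.zeros(g.shape,bool); sl[v-w:min(v+w,vmax),u-w:u+w]=1
    pts=P[sl&(d>0)]; med=np.median(g[sl])
    M=sl&(g<med*.55)&(d>0); Q=P[M]
    F=P[sl&(g>med*.85)&(d>0)]; c=F.mean(0); n=np.linalg.svd(F-c,full_matrices=False)[2][2]; n*=np.sign(n[2])
    e1=np.cross(n,[0,0,1.]); e1/=np.linalg.norm(e1); e2=np.cross(n,e1)
    A=(Q-c)@np.stack([e1,e2],1)
    S=np.c_[2*A,np.ones(len(A))]; s=np.linalg.lstsq(S,(A**2).sum(1),rcond=None)[0]
    r=np.sqrt(s[2]+s[0]**2+s[1]**2)
    print(tag,'N',len(Q),'centre',c+s[0]*e1+s[1]*e2,'r',r,'n',n,'tilt',np.degrees(np.arccos(n[2])),'resid',np.std(np.hypot(A[:,0]-s[0],A[:,1]-s[1])))
    return c+s[0]*e1+s[1]*e2,n
E
python3 - <<'E'
from ring import *
ring('w6',397,113); c,n=ring('w6',322,228,vmax=246)
p,R,o=pose(); print('low in tool',(c-p)@R); print('n low in tool',n@R)
ring('t6',345,176,12); ring('t6',381,191,12)
E
```

```text
w6 N 449 centre [ 0.6502 -0.0037  0.1158] r 0.013413592721669122 n [-0.0899 -0.3607  0.9283] tilt 21.825481387907452 resid 0.0007361387156211759
w6 N 318 centre [ 0.6263 -0.0824  0.0647] r 0.01335294856718743 n [-0.1536 -0.6538  0.7409] tilt 42.18856010865253 resid 0.0017618230327702473
low in tool [ 0.1695  0.0027 -0.    ]
n low in tool [-0.9999 -0.0112  0.0065]
t6 N 0 centre [ 0.6497 -0.0018  0.1161] r 0.0 n [-0.0844 -0.3713  0.9247] tilt 22.37929301339258 resid nan
t6 N 0 centre [ 0.6288 -0.0832  0.0641] r 0.0 n [-0.1658 -0.6489  0.7426] tilt 42.045030156290686 resid nan
  ret = _var(a, axis=axis, dtype=dtype, out=out, ddof=ddof,
  arrmean = um.true_divide(arrmean, div, out=arrmean,
  ret = ret.dtype.type(ret / rcount)
```

Request:
{"api": "arm_command", "payload": {
  "dp": [
    [2,0.3,0],
    [1.5,0,0],
    [0.8,0,0],
    [0.4,0,0],
    [0,0,0],
    [0,0,0]
  ],
  "dr": [
    [0,0,0],
    [0,0,0],
    [0,0,0],
    [0,0,0],
    [0,0,0],
    [0,0,0]
  ],
  "claw": [1,1,1,1,1,1]
}}

```text
time: 11.78
eef_pos: [0.6059, -0.1601, 0.1547]
tcp_rot: [1.038, 0.839, 1.327]
force: [0.1, -0.2, -0.7]
gripper_width: 0.027
```

Run:
```python
from ring import *
plan(); p,R,o=pose(); c=np.array([.6263,-.0824,.0641]); print('low in tool',(c-p)@R, 'F along tool x',o['force']@R)
```

```text
t 11.78 p [ 0.6059 -0.1601  0.1547] F [ 0.1  -0.18 -0.71] w 0.027 q [-0.68  0.46  1.44  0.65  1.59 -1.08]
x [ 0.161  0.648 -0.744] z [0.927 0.159 0.339]
low in tool [ 0.1211 -0.0012  0.0006] F along tool x [ 0.4267 -0.5721 -0.1774]
```

Request:
{"api": "arm_command", "payload": {
  "dp": [
    [0.3,0,0],
    [0.3,0,0],
    [0.1,0,0],
    [0,0,0],
    [0,0,0],
    [0,0,0]
  ],
  "dr": [
    [0,0,0],
    [0,0,0],
    [0,0,0],
    [0,0,0],
    [0,0,0],
    [0,0,0]
  ],
  "claw": [1,1,1,1,1,1]
}}

```text
time: 12.28
eef_pos: [0.6073, -0.1557, 0.1497]
tcp_rot: [1.037, 0.84, 1.325]
force: [0.9, -2.8, 0.9]
gripper_width: 0.0275
```

Run:
```python
from ring import *
plan(); p,R,o=pose(); c=np.array([.6263,-.0824,.0641]); print('low in tool',(c-p)@R, 'F along tool x',o['force']@R)
```

```text
t 12.28 p [ 0.6073 -0.1557  0.1497] F [ 0.9  -2.76  0.88] w 0.0275 q [-0.67  0.47  1.45  0.65  1.58 -1.08]
x [ 0.162  0.648 -0.744] z [0.927 0.158 0.34 ]
low in tool [ 0.1143 -0.0009  0.0001] F along tool x [-2.2973 -1.8524  0.6968]
```

Request:
{"api": "arm_command", "payload": {
  "dp": [
    [0.1,0,0],
    [0,0,0],
    [0,0,0],
    [0,0,0],
    [0,0,0],
    [0,0,0],
    [0,0,0]
  ],
  "dr": [
    [0,0,0],
    [0,0,0],
    [0,0,0],
    [0,0,0],
    [0,0,0],
    [0,0,0],
    [0,0,0]
  ],
  "claw": [1,1,1,1,1,1,1]
}}

```text
time: 12.87
eef_pos: [0.6072, -0.1547, 0.1485]
tcp_rot: [1.038, 0.839, 1.327]
force: [1.3, -2.5, 1.0]
gripper_width: 0.0275
```

Run:
```python
from ring import *
plan(); p,R,o=pose(); c=np.array([.6263,-.0824,.0641]); print('low in tool',(c-p)@R, 'F tool',o['force']@R)
im,d,m=shot('top','t7'); im2,_,_=shot('wrist','w7')
cv2.imwrite('pics/c7.png',np.hstack([cv2.resize(im[130:230,300:420],(480,400),interpolation=cv2.INTER_CUBIC),cv2.resize(im2[150:350,220:420],(320,400)[::1])[:, :320]])[:,:,::-1])
shot('side','s7')
```

```text
t 12.87 p [ 0.6072 -0.1547  0.1485] F [ 1.31 -2.54  1.01] w 0.0275 q [-0.67  0.47  1.45  0.65  1.58 -1.08]
x [ 0.161  0.648 -0.744] z [0.927 0.158 0.339]
low in tool [ 0.1127 -0.0012  0.0006] F tool [-2.1844 -1.751   1.1532]
```

View pics/c7.png

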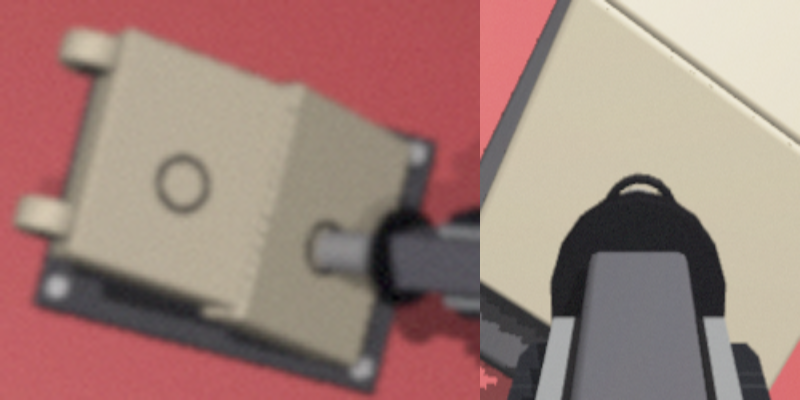

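Request:
{"api": "arm_command", "payload": {
  "dp": [
    [-1,0,0],
    [-2.5,0,0],
    [-3,0,0],
    [-3,0,0],
    [-1.5,0,0],
    [0,0,0]
  ],
  "dr": [
    [0,0,0],
    [0,0,0],
    [0,0,0],
    [0,0,0],
    [0,0,0],
    [0,0,0]
  ],
  "claw": [1,1,1,1,1,1]
}}

```text
time: 13.52
eef_pos: [0.5897, -0.2288, 0.2334]
tcp_rot: [1.033, 0.842, 1.321]
force: [-0.7, -0.2, -1.8]
gripper_width: 0.0275
```

Run:
```python
from ring import *
n=np.array([-.0925,-.363,.927]); s=np.array([.6502,-.0037,.1156]); plan(s+.165*n,None,-n)
```

```text
rotvec deg [  1.5    9.92 -17.09]
world d cm [ 4.52 16.52  3.51] body before [ 8.79 12.83  8.  ] body after rot [ 3.16 14.85  8.68]
t 13.52 p [ 0.5897 -0.2288  0.2334] F [-0.66 -0.22 -1.85] w 0.0275 q [-0.77  0.46  1.3   0.63  1.76 -1.06]
x [ 0.165  0.645 -0.746] z [0.927 0.158 0.341]
```

Request:
{"api": "arm_command", "payload": {
  "dp": [
    [0,0,0],
    [0,0,0],
    [0,0,0],
    [0,0,0],
    [0,3,1.75],
    [0,3,1.75],
    [1,3,1.75],
    [1,3,1.75],
    [1,2.8,1.7],
    [0,0,0],
    [0,0,0]
  ],
  "dr": [
    [0.4,2.5,-4.3],
    [0.4,2.5,-4.3],
    [0.4,2.5,-4.3],
    [0.3,2.4,-4.2],
    [0,0,0],
    [0,0,0],
    [0,0,0],
    [0,0,0],
    [0,0,0],
    [0,0,0],
    [0,0,0]
  ],
  "claw": [1,1,1,1,1,1,1,1,1,1,1]
}}

```text
time: 14.43
eef_pos: [0.634, -0.0584, 0.2656]
tcp_rot: [1.077, 1.184, 1.344]
force: [-0.5, 0.8, -1.0]
gripper_width: 0.0274
```

Run:
```python
from ring import *
n=np.array([-.0925,-.363,.927]); s=np.array([.6502,-.0037,.1156]); plan(s+.165*n,None,-n)
p,R,o=pose(); print('spot in tool',(s-p)@R); im,d,m=shot('wrist','w8')
```

```text
rotvec deg [-0.   -0.34 -0.39]
world d cm [ 0.1  -0.52  0.3 ] body before [-0.46 -0.4   0.03] body after rot [-0.46 -0.4   0.03]
t 14.43 p [ 0.634  -0.0584  0.2656] F [-0.49  0.82 -1.01] w 0.0274 q [-0.38  0.22  1.41  0.38  1.57 -0.66]
x [ 0.085  0.368 -0.926] z [0.957 0.23  0.179]
spot in tool [ 0.1603 -0.0051  0.0012]
```

View pics/w8.png

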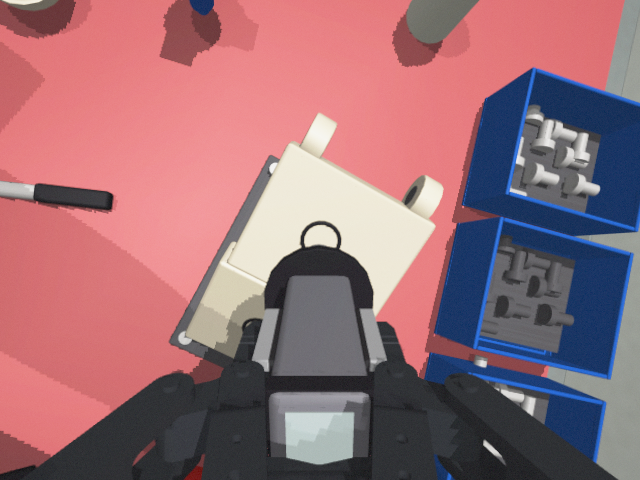

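Request:
{"api": "arm_command", "payload": {
  "dp": [
    [1.5,-0.4,0.1],
    [1.3,0,0],
    [0.7,0,0],
    [0.4,0,0],
    [0,0,0],
    [0,0,0]
  ],
  "dr": [
    [0,0,0],
    [0,0,0],
    [0,0,0],
    [0,0,0],
    [0,0,0],
    [0,0,0]
  ],
  "claw": [1,1,1,1,1,1]
}}

```text
time: 14.98
eef_pos: [0.6399, -0.0511, 0.2297]
tcp_rot: [1.072, 1.184, 1.334]
force: [1.0, -0.6, -1.9]
gripper_width: 0.0272
```

Run:
```python
from ring import *
plan(); s=np.array([.6502,-.0037,.1156]); p,R,o=pose(); print('spot in tool',(s-p)@R,o['force']@R)
```

```text
t 14.98 p [ 0.6399 -0.0511  0.2297] F [ 1.01 -0.58 -1.9 ] w 0.0272 q [-0.36  0.25  1.45  0.38  1.5  -0.66]
x [ 0.088  0.367 -0.926] z [0.958 0.225 0.18 ]
spot in tool [ 0.124   0.0022 -0.0001] [ 1.6355 -1.4263  0.5   ]
```

Request:
{"api": "arm_command", "payload": {
  "dp": [
    [0.2,0.3,0],
    [0.3,0,0],
    [0.3,0,0],
    [0.2,0,0],
    [0,0,0],
    [0,0,0],
    [0,0,0]
  ],
  "dr": [
    [0,0,0],
    [0,0,0],
    [0,0,0],
    [0,0,0],
    [0,0,0],
    [0,0,0],
    [0,0,0]
  ],
  "claw": [1,1,1,1,1,1,1]
}}

```text
time: 15.57
eef_pos: [0.6405, -0.0445, 0.2223]
tcp_rot: [1.067, 1.184, 1.33]
force: [0.7, -0.0, 1.1]
gripper_width: 0.0273
```

Run:
```python
from ring import *
plan(); s=np.array([.6502,-.0037,.1156]); p,R,o=pose(); print('spot in tool',(s-p)@R,o['force']@R)
```

```text
t 15.57 p [ 0.6405 -0.0445  0.2223] F [ 0.68 -0.03  1.13] w 0.0273 q [-0.35  0.25  1.46  0.39  1.48 -0.66]
x [ 0.09   0.366 -0.926] z [0.957 0.225 0.182]
spot in tool [ 0.1146 -0.0011 -0.001 ] [-0.9971  0.1556  0.8495]
```

Request:
{"api": "arm_command", "payload": {
  "dp": [
    [0.2,0,0],
    [0,0,0],
    [0,0,0],
    [0,0,0],
    [0,0,0],
    [0,0,0],
    [0,0,0],
    [0,0,0]
  ],
  "dr": [
    [0,0,0],
    [0,0,0],
    [0,0,0],
    [0,0,0],
    [0,0,0],
    [0,0,0],
    [0,0,0],
    [0,0,0]
  ],
  "claw": [1,1,1,1,1,1,1,1]
}}

```text
time: 16.23
eef_pos: [0.6405, -0.0438, 0.2199]
tcp_rot: [1.07, 1.184, 1.332]
force: [1.0, -1.1, 1.7]
gripper_width: 0.0275
```

Run:
```python
from ring import *
plan(); s=np.array([.6502,-.0037,.1156]); p,R,o=pose(); print('spot in tool',(s-p)@R,o['force']@R)
im,d,m=shot('side','s9'); im2,_,_=shot('wrist','w9')
cv2.imwrite('pics/c9.png',np.hstack([cv2.resize(im[160:280,210:330],(400,400),interpolation=cv2.INTER_CUBIC),cv2.resize(im2[150:350,220:420],(400,400))])[:,:,::-1])
```

```text
t 16.23 p [ 0.6405 -0.0438  0.2199] F [ 0.96 -1.12  1.68] w 0.0275 q [-0.35  0.25  1.46  0.39  1.48 -0.66]
x [ 0.089  0.366 -0.926] z [0.957 0.225 0.181]
spot in tool [ 0.1122 -0.001  -0.0006] [-1.8809 -0.7192  0.9712]
```

View pics/c9.png

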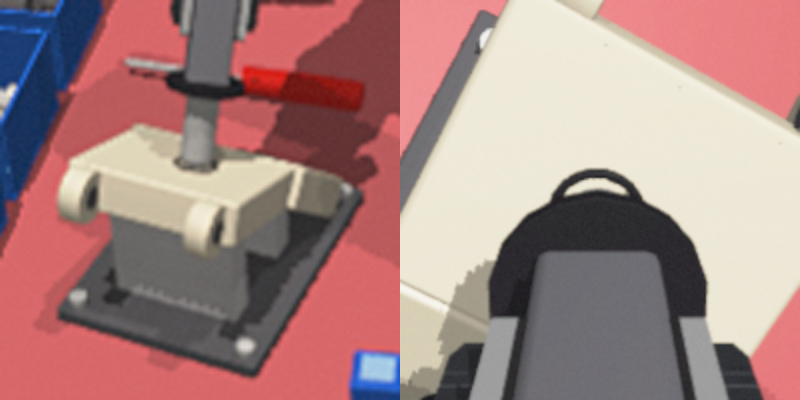

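Request:
{"api": "arm_command", "payload": {
  "dp": [
    [-1,0,0],
    [-2,0,0],
    [-3,0,0],
    [-3,0,0],
    [-2,0,0],
    [0,0,0]
  ],
  "dr": [
    [0,0,0],
    [0,0,0],
    [0,0,0],
    [0,0,0],
    [0,0,0],
    [0,0,0]
  ],
  "claw": [1,1,1,1,1,1]
}}

```text
time: 16.83
eef_pos: [0.6314, -0.0861, 0.3272]
tcp_rot: [1.053, 1.186, 1.316]
force: [-0.1, -0.5, -0.3]
gripper_width: 0.027
```

Run:
```python
from ring import *
plan([.469,.3288,.33],[np.cos(np.radians(55)),np.sin(np.radians(55)),0],[0,0,-1])
```

```text
rotvec deg [-39.44  17.15 -14.57]
world d cm [-16.24  41.49   0.28] body before [13.28 42.09 -6.16] body after rot [-0.28 37.1  24.67]
t 16.83 p [ 0.6314 -0.0861  0.3272] F [-0.14 -0.47 -0.28] w 0.027 q [-0.42  0.21  1.32  0.38  1.67 -0.65]
x [ 0.095  0.363 -0.927] z [0.957 0.225 0.186]
```

Request:
{"api": "arm_command", "payload": {
  "dp": [
    [0,0,0],
    [0,0,0],
    [0,0,0],
    [0,0,0],
    [0,0,0],
    [0,0,0],
    [0,0,0],
    [0,0,0],
    [0,3.1,2.05],
    [0,3.1,2.05],
    [0,3.1,2.05],
    [0,3.1,2.05],
    [0,3.1,2.05],
    [0,3.1,2.05],
    [0,3.1,2.05],
    [0,3.1,2.05],
    [0,3.1,2.05],
    [0,3.1,2.05],
    [0,3.1,2.05],
    [0,3.0,2.0]
  ],
  "dr": [
    [-4.93,2.14,-1.82],
    [-4.93,2.14,-1.82],
    [-4.93,2.14,-1.82],
    [-4.93,2.14,-1.82],
    [-4.93,2.14,-1.82],
    [-4.93,2.14,-1.82],
    [-4.93,2.14,-1.82],
    [-4.93,2.14,-1.82],
    [0,0,0],
    [0,0,0],
    [0,0,0],
    [0,0,0],
    [0,0,0],
    [0,0,0],
    [0,0,0],
    [0,0,0],
    [0,0,0],
    [0,0,0],
    [0,0,0],
    [0,0,0]
  ],
  "claw": [1,1,1,1,1,1,1,1,1,1,1,1,1,1,1,1,1,1,1,1]
}}

```text
time: 18.5
eef_pos: [0.4651, 0.3311, 0.3225]
tcp_rot: [1.927, 1.562, 2.888]
force: [1.0, 0.2, -1.9]
gripper_width: 0.0273
```

Request:
{"api": "arm_command", "payload": {
  "dp": [
    [0,0,0],
    [0,0,0],
    [0,0,0],
    [0,0,0]
  ],
  "dr": [
    [0,0,0],
    [0,0,0],
    [0,0,0],
    [0,0,0]
  ],
  "claw": [1,1,1,1]
}}

```text
time: 18.83
eef_pos: [0.4672, 0.3286, 0.3233]
tcp_rot: [1.824, 1.564, 2.784]
force: [0.1, -0.2, -1.9]
gripper_width: 0.0272
```

Run:
```python
from ring import *
plan([.4685,.3288,.30],[np.cos(np.radians(55)),np.sin(np.radians(55)),0],[0,0,-1])
im,d,m=shot('wrist','w10'); p,R,o=pose(); L=(cloud(d,m)-p)@R
for v in range(272,376,20): print(v,np.median(L[v,305:335],0))
print(np.median(L[420:450,300:340].reshape(-1,3),0))
```

```text
rotvec deg [ 0.02 -0.1  -0.4 ]
world d cm [ 0.13  0.02 -2.33] body before [ 2.33 -0.12  0.09] body after rot [ 2.33 -0.1   0.09]
t 18.83 p [0.4672 0.3286 0.3233] F [ 0.11 -0.22 -1.89] w 0.0272 q [ 0.52  0.04  1.46  0.01  1.64 -0.44]
x [-0.007  0.003 -1.   ] z [ 0.573  0.819 -0.002]
272 [0.054  0.0132 0.001 ]
292 [0.0326 0.013  0.001 ]
312 [0.0153 0.013  0.0009]
332 [0.0014 0.0128 0.0009]
352 [-0.0101  0.0125  0.0009]
372 [-0.0204  0.0127  0.0009]
[-0.0306  0.0006  0.0008]
```

View pics/w10.png

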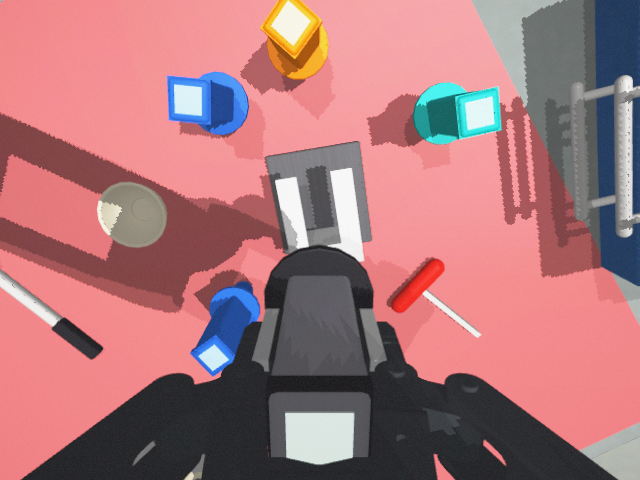

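Request:
{"api": "arm_command", "payload": {
  "dp": [
    [2.5,-0.1,0.1],
    [3,0,0],
    [2.5,0,0],
    [1.5,0,0],
    [0,0,0],
    [0,0,0]
  ],
  "dr": [
    [0,0,-0.4],
    [0,0,0],
    [0,0,0],
    [0,0,0],
    [0,0,0],
    [0,0,0]
  ],
  "claw": [1,1,1,1,1,1]
}}

```text
time: 19.38
eef_pos: [0.4683, 0.3287, 0.2284]
tcp_rot: [2.918, 1.568, -2.406]
force: [-0.5, -0.3, -0.9]
gripper_width: 0.0273
```

Run:
```python
from ring import *
plan([.4690,.3288,.152],[np.cos(np.radians(55)),np.sin(np.radians(55)),0],[0,0,-1])
```

```text
rotvec deg [-0.03 -0.13 -0.03]
world d cm [ 0.07  0.01 -7.64] body before [ 7.64 -0.05  0.07] body after rot [ 7.64 -0.05  0.05]
t 19.38 p [0.4683 0.3287 0.2284] F [-0.48 -0.34 -0.87] w 0.0273 q [ 0.52  0.07  1.6  -0.    1.47 -0.44]
x [-0.002 -0.002 -1.   ] z [ 0.574  0.819 -0.002]
```

Request:
{"api": "arm_command", "payload": {
  "dp": [
    [1.5,-0.05,0.05],
    [1.5,0,0],
    [1.5,0,0],
    [1.5,0,0],
    [1,0,0],
    [0.3,0,0],
    [0,0,0],
    [0,0,0]
  ],
  "dr": [
    [0,0,0],
    [0,0,0],
    [0,0,0],
    [0,0,0],
    [0,0,0],
    [0,0,0],
    [0,0,0],
    [0,0,0]
  ],
  "claw": [1,1,1,1,1,1,1,1]
}}

```text
time: 20.05
eef_pos: [0.4698, 0.3303, 0.1576]
tcp_rot: [-0.645, 1.569, 0.315]
force: [-0.5, 0.1, -1.6]
gripper_width: 0.0272
```

Run:
```python
from ring import *
plan([.4690,.3288,.152])
im,d,m=shot('side','s11'); im2,d,m=shot('wrist','w11')
cv2.imwrite('pics/c11.png',np.hstack([cv2.resize(im[280:420,260:400],(400,400),interpolation=cv2.INTER_CUBIC),cv2.resize(im2[100:380,180:460],(400,400))])[:,:,::-1])
```

```text
world d cm [-0.08 -0.15 -0.56] body before [ 0.56 -0.02 -0.17] body after rot [ 0.56 -0.02 -0.17]
t 20.05 p [0.4698 0.3303 0.1576] F [-0.49  0.08 -1.6 ] w 0.0272 q [ 0.52  0.13  1.67 -0.    1.34 -0.44]
x [ 0.002  0.001 -1.   ] z [0.573 0.82  0.001]
```

View pics/c11.png

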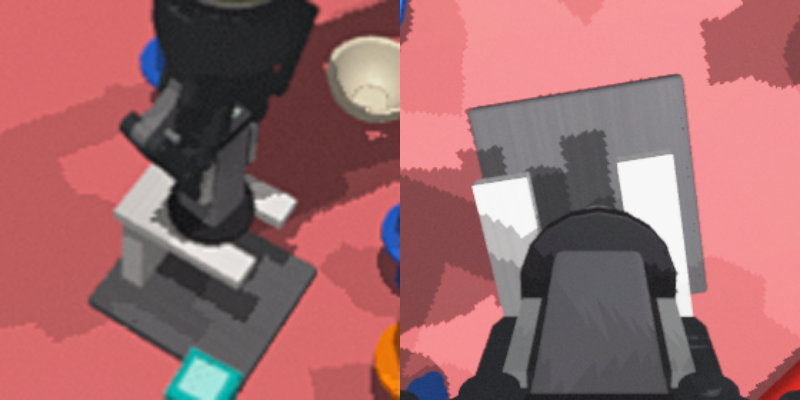

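Request:
{"api": "arm_command", "payload": {
  "dp": [
    [0.2,0,-0.1],
    [0.2,0,0],
    [0.1,0,0],
    [0,0,0],
    [0,0,0]
  ],
  "dr": [
    [0,0,0],
    [0,0,0],
    [0,0,0],
    [0,0,0],
    [0,0,0]
  ],
  "claw": [1,1,1,1,1]
}}

```text
time: 20.57
eef_pos: [0.469, 0.3295, 0.153]
tcp_rot: [-0.712, 1.569, 0.249]
force: [-3.5, -2.1, 8.5]
gripper_width: 0.0274
```

Request:
{"api": "arm_command", "payload": {
  "dp": [
    [-0.05,0,0],
    [0,0,0],
    [0,0,0],
    [0,0,0],
    [0,0,0],
    [0,0,0],
    [0,0,0],
    [0,0,0],
    [0,0,0]
  ],
  "dr": [
    [0,0,0],
    [0,0,0],
    [0,0,0],
    [0,0,0],
    [0,0,0],
    [0,0,0],
    [0,0,0],
    [0,0,0],
    [0,0,0]
  ],
  "claw": [1,0.2,0,-0.3,-0.6,-1,-1,-1,-1]
}}

```text
time: 21.32
eef_pos: [0.4685, 0.3293, 0.1516]
tcp_rot: [-2.056, 1.57, -1.095]
force: [0.1, 0.6, -0.5]
gripper_width: 0.0852
```

Request:
{"api": "arm_command", "payload": {
  "dp": [
    [-1,0,0],
    [-2,0,0],
    [-3,0,0],
    [-3,0,0],
    [-3,0,0],
    [-2,0,0],
    [0,0,0],
    [0,0,0]
  ],
  "dr": [
    [0,0,0],
    [0,0,0],
    [0,0,0],
    [0,0,0],
    [0,0,0],
    [0,0,0],
    [0,0,0],
    [0,0,0]
  ],
  "claw": [-1,-1,-1,-1,-1,-1,-1,-1]
}}

```text
time: 21.98
eef_pos: [0.4693, 0.3298, 0.2944]
tcp_rot: [-0.517, 1.566, 0.444]
force: [0.3, 0.2, -0.8]
gripper_width: 0.0854
```

Run:
```python
from ring import *
plan()
im,d,m=shot('side','s12'); im2,d,m=shot('wrist','w12'); P=cloud(d,m)
T=P[(abs(P[...,2]-.183)<.006)&(np.hypot(P[...,0]-.47,P[...,1]-.33)<.04)]
print(T.mean(0),cv2.minAreaRect((T[:,:2]*1000).astype(np.float32)))
t,_,_=shot('top','t12')
cv2.imwrite('pics/c12.png',np.hstack([im,im2])[::1,:,::-1]); a=cv2.imread('pics/c12.png'); cv2.imwrite('pics/c12.png',cv2.resize(a,(800,300)))
```

```text
t 21.98 p [0.4693 0.3298 0.2944] F [ 0.35  0.2  -0.83] w 0.0854 q [ 0.52  0.04  1.51 -0.    1.58 -0.44]
x [ 0.004  0.002 -1.   ] z [0.573 0.82  0.004]
[0.469 0.33  0.183] ((470.2174377441406, 329.08612060546875), (28.447494506835938, 29.28391456604004), 55.50718688964844)
```

View pics/c12.png

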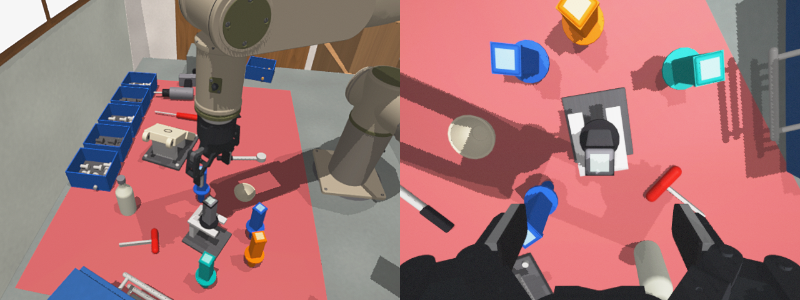

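View pics/s12.png

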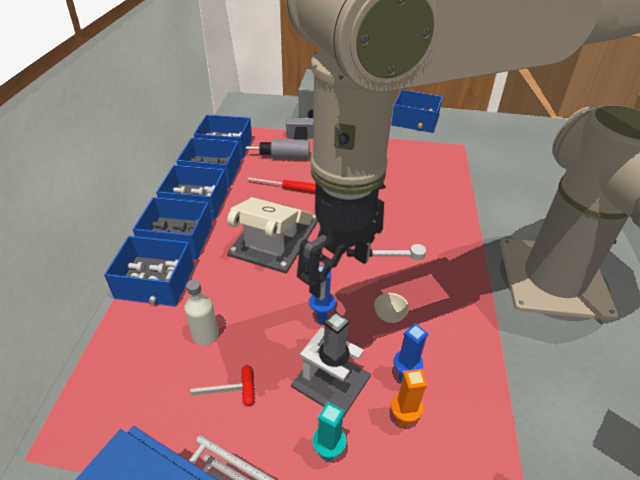

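The gauge hangs upright in the fork with its top at z = 0.183, side view (335,340), and the bystanders haven't moved. Handing in.

```bash
python3 -c "
from rig import job_done
print(job_done())"
```

```text
the job is handed in; nothing more can be done
None
```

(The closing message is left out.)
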